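# Lock the projection lens and switch on the projector

### The arm

A 6-joint arm with a two-finger parallel gripper is mounted at the origin on the work surface. World frame = base frame: x ahead of the robot, y to its left, z up, the work surface at z = 0. Lengths are in mm, angles in degrees, forces in N, time in s.
With the tool pointing down it reaches from about 350 to 1000 mm from the base axis. Payload 7.1 kg.
Tool frame: the origin (TCP) lies midway between the tips of the shut fingers; the grasp point (between the pads) lies 19 mm behind it; z points along the fingers, y is the line along which they close (so a half turn about z gives the same grasp; the last joint's range is limited). The gripper opens to 85 mm and grips with 20 to 120 N. Pads are 22 mm wide; open, the fingers measure 114 mm over their backs; the gripper's body (76 mm by 85 mm) begins 54 mm behind the grasp point. The pads swing forward as they close: fully open they stand 13 mm farther back than shut.
Start: joints at [-1.089, 24.242, 93.386, -0, 62.372, -1.089], TCP at [624.984, 0.026, 231.319] pointing down, gripper open.
Joint ranges: [-172.04, 172.04], [-51.8, 120.97], [4.93, 147.93], [-75.15, 255.16], [6.16, 154.13], [-145.62, 145.62]. Speed limits (degrees/s): [136.94, 136.94, 172.46, 180, 180, 180].

### API

Orientations are given as a 3x3 rotation matrix whose columns are the frame's x, y, z axes.
In Python, from cell import arm gives the robot as it stands. The module is installed in compiled form; this text tells all that it offers.
- The arm moves only by the shell command python3 -m handwheel 'ROWS' [OPENING] [FORCE]. ROWS is JSON, a list of rows, each an object with "offset": the shift along the tool's x, y, z scaled (see below), a list of three; "twist": the turn, a rotation vector about the tool's x, y, z scaled (see below), a list of three. A call has 1 to 5 rows; each row shifts and turns the commanded pose from where the row before left it, along the tool's axes as they then stand; what a row does not reach is not made up. The controller multiplies each number of a shift by 25 mm and each number of a turn by 4 degrees. A row lasts 1/10 s, in which the tool goes at most 50 mm and 8.59 degrees, less where a joint would pass 70% of its speed; a pose out of reach is approached as far as the arm can. A call with a number of a shift or a turn outside -1 to 1 is refused whole. A call with a gripper value outside its range is refused whole. OPENING is the opening, from 0 (shut) to 1 (fully open), set as the call begins (- or left out, the last holds). The fingers move at their own pace and stop on an object; FORCE is the grip in N (left out, the last holds). Time passes only in rows, so rows that do not move let the fingers close. It gives the time, the measured TCP pose, the force, the opening and the grip force at its end, in the units of the state.
- arm.get_state(): the state, without advancing time (a new reading comes with each control period).
- arm.camera(name): name is "scene" or "side" or "wrist"; returns a dict with "color" (400x640x3 uint8, blue, green, red), "z_map" (400x640 float32, mm along the optical axis (not along the pixel's ray), 0 where there is no reading), "K" (3x3 intrinsics, pixels), "T" (4x4, takes a point from camera to world coordinates). Camera axes: x right, y up, looking along -z (the intrinsics and any distortion apply to the point x, -y, -z); pixel columns grow to the right and rows downward; lengths in mm; the calibration is good to about 2 mm. A picture is of the moment at which its call begins.
- arm.job_done(): hands the job in; it is judged then, once.
The state is a dict: "t": time; "qpos": joint angles; "joint_vel": joint speeds; "tau": joint torques, N m; "tcp_pos": TCP position; "orientation": TCP orientation; "contact_force": force on the tool from outside, world axes, zero at the start; "torque": the same for the moment, N m; "grip_width": finger opening in mm; "gripper_force": force on a finger pad.
Only numpy, scipy, OpenCV 4.12 (cv2) and the standard library are available. Lean on these libraries where they do the work, as an engineer would, in place of code of your own. Each camera call takes 0.05 s, during which the arm holds its last target. There are 200 camera calls.

### The job

Lock the projection lens: turn the collar on the sloping plate until its lug stands in line with the steel pointer on the lens, and leave it there. Then switch on with the console keys, pressing each fully down and letting it up again before the next: first the round key, then the long bar key, then the square key. Press no key before the lens is locked, never two together, and do not disturb the bottle, the vee block or the dial gauge stand.

Things in the scene. Friction and masses are not known exactly. Their poses are not given: they have to be found in the camera images.
- stand: White fixed lens stand, base 240 (x) x 200 (y) x 25 mm; origin: centre of its underside on the table; x to the rear, front to -x. Rear column (x 83 to 118, 180 wide) up to z 288; on it a black shade, 160 wide, x 58 to 120, z 288 to 308, overhangs the top of the sloping plate: at the mark the lug is reached only with the tool leaning, about along the lens axis.
- mount: Dark sloping plate, 240 x 180 x 20 mm, tilted 28 deg, fixed on the stand (at x -20, z 155). Origin: lens axis at the plate's upper face. z: lens axis, up and to the stand's front; x: up the slope; y: the stand's y. Lens barrel, radius 43, rises 32 mm; on it a steel pointer rib (16 long, 5 high) along +x is the index mark; in line, a steel block 6 mm high at radius 101 to 119.
- collar (a joint): Angle of the aluminium collar about the mount's z, positive anticlockwise seen facing the plate: 0 = lug at the mark (locked). Starts at -1.6 to -0.8 (lug on the -y side); stops at -1.9 and +0.5, none at 0. Stays where left; friction 0.22 N m (3 N at the lug). Ring 124 mm across, 2 to 20 above the plate; lug: radial fin 12 thick, radius 55 to 99, 2 to 50 mm above the plate.
- collar_grip (a point): Point to grip on the collar's lug: mid thickness, radius 80 mm, 38 mm above the plate (12 mm under the lug's top). Orientation as the collar: x radial outwards, y across the lug, z the lens axis.
- collar_mark (a point): Where collar_grip is when the collar is at its mark (fixed on the mount; oriented as the mount).
- console: Fixed grey console slab 120 (x) x 230 (y) x 20 mm high carrying three key modules in a row along its own y, 72 mm apart, in any order. Origin: centre of underside.
- round_key (a joint): Travel (m) of the round key, a black disc of 42 mm diameter: 0 up, 0.008 fully down; spring back, about 4.5 N fully down.
- round_top (a point): Centre of the round key's top face, 60 mm above the table when up. The caps stand 16 mm above their grey 66 x 66 mm modules (tops at 44 mm).
- bar_key (a joint): Travel of the long bar key, black, 20 (x) x 56 (y) mm: 0 up, 0.008 fully down; spring as above.
- bar_top (a point): Centre of the long bar key's top face, 60 mm above the table when up.
- square_key (a joint): Travel of the square key, black, 36 x 36 mm: 0 up, 0.008 fully down; spring as above.
- square_top (a point): Centre of the square key's top face, 60 mm above the table when up.
- cleaner: Loose white bottle, 54 mm diameter, 220 mm tall, standing close beside the stand on its -y side; origin at centre of underside. Leave alone.
- vee: Loose steel vee block 70 x 60 x 60 mm, on the table in front of the stand; origin at centre of underside. Leave alone.
- gauge_stand: Loose dial gauge stand, 70 mm round foot, slim post, 180 mm tall, behind the console; origin at centre of underside. Leave alone.

How it is judged (in metres and radians):
On the way, in this order (a step that is already met when the one before it is completed fails the run):
1. the collar is turned to its mark and let go (value of joint collar between -0.09 and 0.09 rad and contact force between each of the arm, the fingers and stand below 0.3 N), for 0.2 s.
2. the round key alone is pressed fully down (value of joint round_key above 0.006 m and value of joint each of bar_key, square_key below 0.002 m), for 0.05 s.
3. the long bar key alone is pressed fully down (value of joint bar_key above 0.006 m and value of joint each of round_key, square_key below 0.002 m), for 0.05 s.
4. the square key alone is pressed fully down (value of joint square_key above 0.006 m and value of joint each of round_key, bar_key below 0.002 m), for 0.05 s.
At the end, for the whole second after the job is handed in: The collar stands within 0.09 rad (5 degrees) of its mark, the three keys have been pressed in order (each more than 6 mm down, alone) and are all up again (within 2 mm), and the bystanders stand where they were (value of joint collar between -0.09 and 0.09 rad and value of joint each of round_key, bar_key, square_key below 0.002 m); the robot touches nothing.
It fails at once if a key is pressed (over 3 mm) while the collar is off its mark ((value of joint collar below -0.1 rad or value of joint collar above 0.1 rad) and value of joint any of round_key, bar_key, square_key above 0.003 m).
It fails at once if two keys are pressed together (over 3 mm) (value of joint each of round_key, bar_key above 0.003 m or value of joint each of round_key, square_key above 0.003 m or value of joint each of bar_key, square_key above 0.003 m).
It fails at once if the bottle, vee block or gauge stand is shifted more than 20 mm or tipped more than 0.35 rad (distance of any of cleaner, vee, gauge_stand from where it was at the start of the episode above 0.02 m or angle between any of cleaner, vee, gauge_stand's own z axis and vertical above 0.35 rad).
It also fails if it takes over 62 s, if anything falls off the work surface, if the arm or the gripper's body presses on something with over 40 N, if the wrist force passes 120 N, or if a joint passes its speed limit or range.

## Working session

There is one attempt and no reset: what is moved stays moved. The work goes in short steps, Python scripts to look and compute and a shell command to move; the robot and the scene stay as the last step left them, time stands still between calls to the robot, and variables do not carry over. Pictures are saved under pics/ and viewed, at most 10 in all, crops included, and the job is handed in when it is done.

```bash
mkdir -p pics; python3 - <<'E'
from cell import arm
import cv2,numpy as np,pickle
d={}
for n in("scene","side","wrist"):
    c=arm.camera(n); d[n]=c; cv2.imwrite(f"pics/{n}0.png",c["color"]); print(n,c["K"].round(1).tolist(),c["T"].round(3).tolist())
pickle.dump(d,open("d0.pkl","wb"))
print(arm.get_state())
E
```

```text
scene [[480.0, 0.0, 326.5], [0.0, 480.0, 196.1], [0.0, 0.0, 1.0]] [[-0.993, -0.085, 0.08, 657.641], [0.117, -0.759, 0.641, 742.593], [0.007, 0.646, 0.763, 1111.057], [0.0, 0.0, 0.0, 1.0]]
side [[379.9, 0.0, 315.4], [0.0, 379.9, 200.0], [0.0, 0.0, 1.0]] [[0.861, 0.303, -0.409, 206.009], [-0.509, 0.534, -0.676, -644.964], [0.014, 0.79, 0.613, 682.749], [0.0, 0.0, 0.0, 1.0]]
wrist [[337.3, 0.0, 321.4], [0.0, 337.3, 204.5], [0.0, 0.0, 1.0]] [[1.0, 0.0, 0.002, 624.384], [-0.001, 0.945, 0.326, 84.432], [-0.002, -0.326, 0.945, 373.392], [0.0, 0.0, 0.0, 1.0]]
{'t': 0.15, 'qpos': array([-1.09041760e+00,  2.42756418e+01,  9.34201892e+01,  2.36861635e-03,
        6.23746509e+01, -1.08847324e+00]), 'joint_vel': array([ 0.00560865, -0.10763838, -0.13612909,  0.01226148,  0.0585812 ,
        0.06487765]), 'tau': array([-4.44887983e-04, -5.57771087e+01, -2.82016718e+01, -7.78417484e-05,
        4.77195630e-03,  2.40273175e-05]), 'tcp_pos': array([6.24572349e+02, 2.52748348e-02, 2.30718584e+02]), 'orientation': array([[ 5.31639437e-05,  9.99999243e-01, -1.22922126e-03],
       [ 9.99999997e-01, -5.30901929e-05,  6.00305479e-05],
       [ 5.99652428e-05, -1.22922445e-03, -9.99999243e-01]]), 'contact_force': array([-1.03131547,  0.19855289,  0.71971819]), 'torque': array([ 0.02453469, -0.01368893, -0.00330972]), 'gripper_force': 0.0, 'grip_width': 85.59403933939745}
```

View pics/scene0.png

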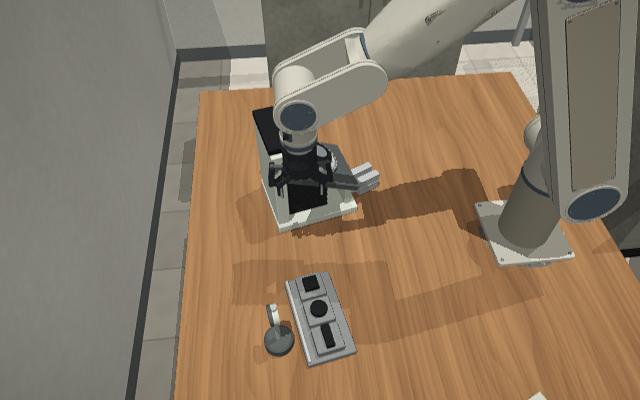

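View pics/side0.png

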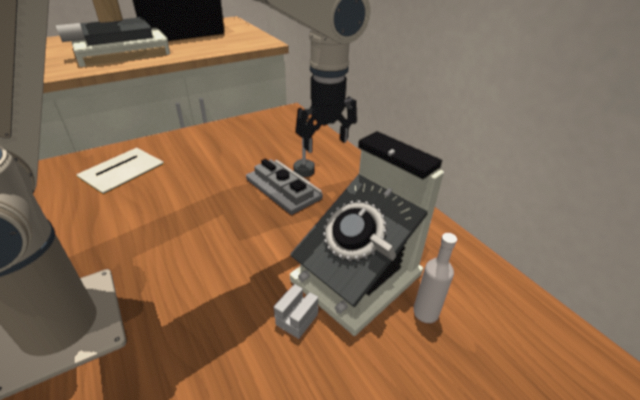

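The scene view shows the stand under the arm around (310,170), and the console around (318,318), with square (310,283), round (319,309) and bar (327,335) keys. The gauge stand is at (278,340). The side view shows the collar with its lug at (385,243), pointer (363,211), shade (400,153), bottle (433,285) and vee block (296,310).

```bash
cat > h.py <<'E'
import numpy as np,cv2,pickle
def cloud(c):
    z=c["z_map"].astype(float);v,u=np.mgrid[:400,:640];K=c["K"]
    p=np.stack([(u-K[0,2])/K[0,0]*z,-(v-K[1,2])/K[1,1]*z,-z],-1)
    P=p@c["T"][:3,:3].T+c["T"][:3,3];P[z==0]=np.nan
    return P
def rect(P):
    (c,s,a)=cv2.minAreaRect(P[:,:2].astype(np.float32)); return np.round(c,1),np.round(s,1),round(a,2),len(P)
E
python3 - <<'E'
from h import *
d=pickle.load(open("d0.pkl","rb"))
S=cloud(d["side"]);C=cloud(d["scene"]);W=cloud(d["wrist"])
def box(P,u0,u1,v0,v1,z0,z1):
    Q=P[v0:v1,u0:u1].reshape(-1,3);return Q[(Q[:,2]>z0)&(Q[:,2]<z1)]
q=box(S,350,450,125,180,302,314);print("shade side",rect(q),q[:,2].mean())
q=box(C,250,285,100,160,302,314);print("shade scene",rect(q),np.median(q[:,2]))
for n,(u,v) in dict(sq=(310,283),rd=(319,309),bar=(327,335)).items():
    q=box(C,u-14,u+14,v-14,v+14,54,66); print(n,rect(q),np.median(q[:,2]), C[v,u].round(1))
for n,(u,v) in dict(bar=(267,164),rd=(282,174),sq=(298,186)).items():
    q=box(S,u-12,u+12,v-10,v+10,54,66); print(n,rect(q),np.median(q[:,2]) if len(q) else 0,S[v,u].round(1))
q=box(C,280,360,265,370,14,26);print("slab",rect(q))
for n,(u,v) in dict(lens=(352,226),plateL=(310,250),plateB=(345,275),plateT=(400,205),lugtip=(388,246),lug=(375,236),bottletop=(449,238),vee=(296,300)).items(): print(n,S[v,u].round(1))
q=box(C,262,295,320,358,8,190);print("gauge",rect(q),q.min(0),q.max(0))
q=box(S,410,460,232,325,15,240);print("bottle",rect(q),q.min(0),q.max(0))
# plate normal
pts=np.array([[310,250],[345,275],[400,205],[325,262],[410,215]])
for n,P in(("wrist",W),):
    cv2.imwrite("pics/w.png",d["wrist"]["color"])
I=d["side"]["color"][130:330,270:470];cv2.imwrite("pics/sidecrop.png",cv2.resize(I,None,fx=3,fy=3,interpolation=cv2.INTER_CUBIC))
E
```

```text
shade side (array([ 680.6, -171.5]), array([ 64.3, 162. ]), 13.27, 1492) 307.9487412518637
shade scene (array([ 694. , -169.7]), array([ 56.5, 164.4]), 6.7, 769) 306.866446221514
sq (array([620. , 134.1]), array([35.9, 37.2]), 8.34, 188) 58.83939304977366 [620.7 137.5  61.9]
rd (array([606.5, 204.7]), array([40.8, 40.1]), 42.12, 220) 58.482415242922116 [605.9 209.   59.6]
bar (array([594.1, 274.2]), array([19.5, 56.6]), 10.13, 201) 58.71938476630021 [594.5 275.4  57.7]
bar (array([592.6, 253.9]), array([24.2, 96.9]), 6.41, 98) 60.26395424082335 [584.1 267.2  59.5]
rd (array([603.8, 200.2]), array([123.5,  40.2]), 86.61, 142) 60.24275736706289 [598.6 194.6  60.8]
sq (array([611.6, 148.5]), array([36.3, 70.2]), 16.36, 123) 60.21420500341378 [610.4 118.4  61.2]
slab (array([633.3, 208.4]), array([174.2, 231.2]), 10.58, 1874)
lens [nan nan nan]
plateL [ 488.5 -160.   114.5]
plateB [ 512.7 -254.   116.6]
plateT [ 669.6 -213.5  200.4]
lugtip [ 573.1 -293.6  199.6]
lug [ 568.3 -261.7  200.3]
bottletop [ 664.3 -346.8  220.2]
vee [ 426.8 -210.7   46.5]
gauge (array([708.7, 257.4]), array([69. , 68.6]), 8.33, 785) [673.9509331  222.15332841   8.20838056] [742.90983461 292.1256544  168.56353079]
bottle (array([ 674.2, -302.3]), array([140.1,  70.9]), 66.4, 2579) [ 638.92744211 -372.20826597   15.2464695 ] [ 732.49758332 -238.11211738  221.95565668]
```

View pics/sidecrop.png

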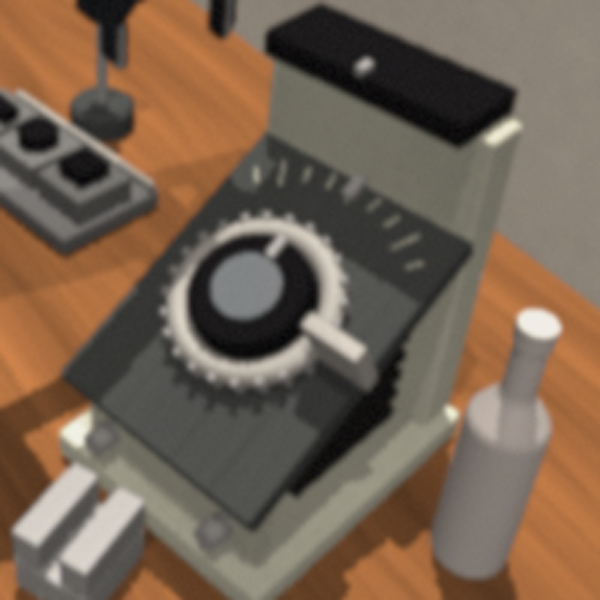

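View pics/wrist0.png

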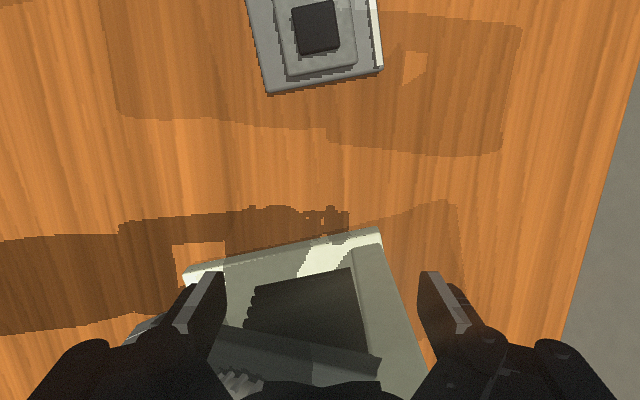

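The crop shows the lug pointing right and down-slope of horizontal (crop about 335,335), and the pointer at (277,243). The wrist view shows the square key on the console at (316,27) and the top of the stand below it. Next I compute the mount frame, the collar angle and the approach.

```bash
cat >> h.py <<'E'
from scipy.spatial.transform import Rotation as Ro
psi=np.radians(13.27);a=np.radians(28)
Rs=Ro.from_euler('z',psi).as_matrix()
Rm=Rs@np.array([[np.cos(a),0,-np.sin(a)],[0,1,0],[np.sin(a),0,np.cos(a)]])
so=np.array([680.6-89*np.cos(psi),-171.5-89*np.sin(psi),0])
mo=so+Rs@np.array([-20,0,155.])
def lugpose(th,r=80,h=38,lean=0):
    # TCP pose; grasp point at r,h ; tool x=-radial,y=tangent,z=-n ; lean: deg, tips outward
    R=Rm@Ro.from_euler('z',th).as_matrix()@np.diag([-1,1,-1.])@Ro.from_euler('y',-lean,degrees=True).as_matrix()
    g=mo+Rm@np.array([r*np.cos(th),r*np.sin(th),h])
    return g+R[:,2]*19,R
def plan(p,R,p0,R0,n):
    rv=Ro.from_matrix(R0.T@R).as_rotvec()/n
    dR=Ro.from_rotvec(rv).as_matrix();A=np.zeros((3,3));Q=np.eye(3)
    for _ in range(n):A+=Q;Q=Q@dR
    o=np.linalg.solve(A,R0.T@(p-p0))
    return n,(o/25).round(3),(np.degrees(rv)/4).round(3)
E
python3 - <<'E'
from h import *
from cell import arm
d=pickle.load(open("d0.pkl","rb"))
S=cloud(d["side"]);M=(S-mo)@Rm
Q=M[190:300,290:440].reshape(-1,3)
r=np.hypot(Q[:,0],Q[:,1])
b=Q[(r<48)&(abs(Q[:,2]-32)<4)];print("barrel",rect(b))
pl=Q[(abs(Q[:,2])<5)&(r>64)];print("plate z",np.median(pl[:,2]),pl[:,1].min(),pl[:,1].max())
l=Q[(r>50)&(r<110)&(Q[:,2]>44)&(Q[:,2]<56)];print("lug",rect(l),np.median(l[:,2]),r[(Q[:,2]>44)&(Q[:,2]<56)].max())
c=l.mean(0);th=np.arctan2(c[1],c[0]);print("theta",th,c)
s=arm.get_state()
for h in(110,38):
    p,R=lugpose(th,78,h);print(h,p.round(1),R.round(3).tolist())
    print(plan(p,R,s["tcp_pos"],s["orientation"],15))
print("mark",lugpose(0)[0])
E
```

```text
barrel (array([ 0.9, -0.2]), array([84.4, 83.9]), 79.53, 1229)
plate z -0.13309660670141438 -162.52830916337174 90.24822094440695
lug (array([  0. , -77.7]), array([43.5, 12.6]), 88.08, 159) 48.99442184801632 99.38180965157277
theta -1.5768302580059548 [ -0.47296405 -78.38311206  49.06276074]
110 [ 550.4 -282.3  235.1] [[-0.224, 0.861, 0.457], [0.975, 0.197, 0.108], [0.003, 0.469, -0.883]]
(15, array([-0.729, -0.268, -0.082]), array([-0.466,  0.055, -0.211]))
38 [ 583.3 -274.6  171.6] [[-0.224, 0.861, 0.457], [0.975, 0.197, 0.108], [0.003, 0.469, -0.883]]
(15, array([-0.721, -0.218,  0.105]), array([-0.466,  0.055, -0.211]))
mark [ 634.57837275 -182.35361142  209.33372929]
```

```bash
python3 -m handwheel '[{"offset":[0,-1,-0.5],"twist":[0,0,0]},{"offset":[0,-1,-0.5],"twist":[0,0,0]},{"offset":[0,-1,-0.5],"twist":[0,0,0]},{"offset":[0,-1,-0.5],"twist":[0,0,0]},{"offset":[0,0,0],"twist":[0,0,0]}]' 1
python3 - <<'E'
from h import *
from cell import arm
s=arm.get_state();p,R=lugpose(-1.577,78,110);print(s["t"],s["tcp_pos"],plan(p,R,s["tcp_pos"],s["orientation"],14))
E
```

```text
t: 0.65
tcp_pos: [523.0, 0.1, 282.6]
orientation: [[0.0, 1.0, 0.001], [1.0, -0.0, -0.0], [-0.0, 0.001, -1.0]]
contact_force: [-0.1, -1.0, 0.4]
grip_width: 85.2
gripper_force: 0.0
0.65 [5.23032220e+02 5.51124576e-02 2.82610968e+02] (14, array([-0.815, -0.035,  0.124]), array([-0.497,  0.06 , -0.226]))
```

```bash
python3 -m handwheel '[{"offset":[-0.815,-0.035,0.124],"twist":[-0.5,0.06,-0.226]},{"offset":[-0.815,-0.035,0.124],"twist":[-0.5,0.06,-0.226]},{"offset":[-0.815,-0.035,0.124],"twist":[-0.5,0.06,-0.226]},{"offset":[-0.815,-0.035,0.124],"twist":[-0.5,0.06,-0.226]},{"offset":[-0.815,-0.035,0.124],"twist":[-0.5,0.06,-0.226]}]'
python3 -m handwheel '[{"offset":[-0.815,-0.035,0.124],"twist":[-0.5,0.06,-0.226]},{"offset":[-0.815,-0.035,0.124],"twist":[-0.5,0.06,-0.226]},{"offset":[-0.815,-0.035,0.124],"twist":[-0.5,0.06,-0.226]},{"offset":[-0.815,-0.035,0.124],"twist":[-0.5,0.06,-0.226]},{"offset":[-0.815,-0.035,0.124],"twist":[-0.5,0.06,-0.226]}]'
python3 -m handwheel '[{"offset":[-0.815,-0.035,0.124],"twist":[-0.5,0.06,-0.226]},{"offset":[-0.815,-0.035,0.124],"twist":[-0.5,0.06,-0.226]},{"offset":[-0.815,-0.035,0.124],"twist":[-0.5,0.06,-0.226]},{"offset":[-0.815,-0.035,0.124],"twist":[-0.5,0.06,-0.226]},{"offset":[0,0,0],"twist":[0,0,0]}]'
cat > look.py <<'E'
from h import *
from cell import arm
import sys
s=arm.get_state();print(s["t"],s["tcp_pos"].round(1),s["qpos"].round(1),s["contact_force"].round(1))
c=arm.camera("wrist");cv2.imwrite(f"pics/{sys.argv[1]}.png",c["color"])
Q=((cloud(c)-mo)@Rm).reshape(-1,3);r=np.hypot(Q[:,0],Q[:,1])
k=(r>60)&(r<110)&(Q[:,2]>44)&(Q[:,2]<56);l=Q[k];print("lug",rect(l),np.median(l[:,2]),np.median(np.arctan2(l[:,1],l[:,0])))
b=Q[(r<50)&(abs(Q[:,2]-32)<4)];print("barrel",rect(b))
th=float(sys.argv[2])
for h in(110,38):
    p,R=lugpose(th,78,h);print(h,p.round(1),plan(p,R,s["tcp_pos"],s["orientation"],4))
E
python3 look.py w1 -1.577
```

```text
t: 1.15
tcp_pos: [525.3, -102.6, 264.5]
orientation: [[-0.081, 0.981, 0.174], [0.997, 0.077, 0.028], [0.014, 0.176, -0.984]]
contact_force: [-0.1, -1.2, -0.5]
grip_width: 85.7
gripper_force: 0.0
t: 1.65
tcp_pos: [536.3, -203.8, 246.8]
orientation: [[-0.162, 0.927, 0.338], [0.987, 0.147, 0.068], [0.013, 0.345, -0.939]]
contact_force: [0.1, -1.3, -0.5]
grip_width: 85.7
gripper_force: 0.0
t: 2.15
tcp_pos: [552.6, -284.8, 232.3]
orientation: [[-0.222, 0.86, 0.459], [0.975, 0.194, 0.108], [0.004, 0.471, -0.882]]
contact_force: [0.6, 0.2, 0.0]
grip_width: 85.1
gripper_force: 0.0
2.15 [ 552.6 -284.8  232.3] [-38.7  18.3 108.   34.5  40.9 -75.4] [0.6 0.2 0. ]
lug (array([  0.8, -80. ]), array([40.2, 11.5]), 89.07, 1209) 49.23293400509696 -1.5624812682961167
barrel (array([ 1.6, -1.3]), array([84.8, 84.3]), 86.12, 17845)
110 [ 550.4 -282.3  235.1] (4, array([ 0.029, -0.001, -0.032]), array([ 0.008,  0.002, -0.01 ]))
38 [ 583.3 -274.6  171.5] (4, array([ 0.029, -0.002,  0.688]), array([ 0.008,  0.002, -0.01 ]))
```

View pics/w1.png

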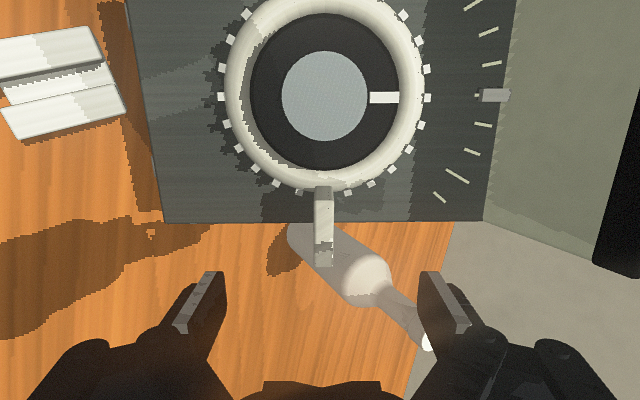

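The lug is centred between the fingers at (323,230). The vee block is at (60,85), and the bottle lies below and behind the lug at (370,285). J6 is already at -75°, so I check the wrist range for the 90° turn before gripping.

```bash
cat > wr.py <<'E'
from h import *
from cell import arm
s=arm.get_state();q=np.radians(s["qpos"]);E=lambda ax,t:Ro.from_euler(ax,t).as_matrix()
for a4 in(1,-1):
  for a6 in(1,-1):
    R=E('z',q[0])@E('y',q[1]+q[2])@E('z',a4*q[3])@E('y',q[4])@E('z',a6*q[5]+np.pi/2)
    e=Ro.from_matrix(R.T@s["orientation"]).magnitude()
    print(a4,a6,np.degrees(e))
    if e<.03:S=(a4,a6)
for flip in(0,1):
  for th in(-1.57,-1.2,-.8,-.4,0):
   for lean in(0,-6):
    p,R=lugpose(th,78,38,lean)
    if flip:R=R@np.diag([-1,-1,1])
    w=p-332*R[:,2];q1=np.arctan2(w[1],w[0])
    for q23 in(126,):
      B=(E('z',q1)@E('y',np.radians(q23))).T@R@E('z',-np.pi/2)
      e=Ro.from_matrix(B).as_euler('ZYZ',degrees=True)
      print(flip,th,lean,q23,"q1 %.0f q4 %.0f q5 %.0f q6 %.0f"%(np.degrees(q1),S[0]*e[0],e[1],S[1]*e[2]),"wrist",w.round(),np.hypot(w[0],w[1]).round())
E
python3 wr.py
```

```text
1 1 2.3575967292652483e-14
1 -1 150.508114164929
-1 1 68.86580692338084
-1 -1 102.91890456755716
0 -1.57 0 126 q1 -36 q4 34 q5 40 q6 -72 wrist [ 432. -310.  465.] 532.0
0 -1.57 -6 126 q1 -38 q4 36 q5 47 q6 -76 wrist [ 440. -342.  463.] 558.0
0 -1.2 0 126 q1 -33 q4 33 q5 39 q6 -91 wrist [ 455. -299.  478.] 545.0
0 -1.2 -6 126 q1 -35 q4 33 q5 45 q6 -92 wrist [ 473. -326.  482.] 575.0
0 -0.8 0 126 q1 -30 q4 32 q5 37 q6 -111 wrist [ 474. -278.  490.] 549.0
0 -0.8 -6 126 q1 -31 q4 29 q5 43 q6 -109 wrist [ 499. -296.  500.] 580.0
0 -0.4 0 126 q1 -27 q4 31 q5 36 q6 -130 wrist [ 483. -249.  499.] 543.0
0 -0.4 -6 126 q1 -26 q4 25 q5 41 q6 -125 wrist [ 512. -255.  511.] 573.0
0 0 0 126 q1 -24 q4 30 q5 35 q6 -150 wrist [ 481. -219.  502.] 528.0
0 0 -6 126 q1 -23 q4 21 q5 38 q6 -141 wrist [ 510. -212.  515.] 552.0
1 -1.57 0 126 q1 -36 q4 34 q5 40 q6 108 wrist [ 432. -310.  465.] 532.0
1 -1.57 -6 126 q1 -38 q4 36 q5 47 q6 104 wrist [ 440. -342.  463.] 558.0
1 -1.2 0 126 q1 -33 q4 33 q5 39 q6 89 wrist [ 455. -299.  478.] 545.0
1 -1.2 -6 126 q1 -35 q4 33 q5 45 q6 88 wrist [ 473. -326.  482.] 575.0
1 -0.8 0 126 q1 -30 q4 32 q5 37 q6 69 wrist [ 474. -278.  490.] 549.0
1 -0.8 -6 126 q1 -31 q4 29 q5 43 q6 71 wrist [ 499. -296.  500.] 580.0
1 -0.4 0 126 q1 -27 q4 31 q5 36 q6 50 wrist [ 483. -249.  499.] 543.0
1 -0.4 -6 126 q1 -26 q4 25 q5 41 q6 55 wrist [ 512. -255.  511.] 573.0
1 0 0 126 q1 -24 q4 30 q5 35 q6 30 wrist [ 481. -219.  502.] 528.0
1 0 -6 126 q1 -23 q4 21 q5 38 q6 39 wrist [ 510. -212.  515.] 552.0
```

The full aligned turn would need J6 = -150°, past its range. So I will cage the lug with a narrowed opening and let the tool yaw lag by about 20°. Now descend.

```bash
python3 - <<'E'
from h import *
from cell import arm
s=arm.get_state();p,R=lugpose(-1.57,76,42);print(p,plan(p,R,s["tcp_pos"],s["orientation"],4))
# arc: from there to tool angle phi=0 with yaw end -17deg
p1,_=lugpose(0,76,42);_,R1=lugpose(np.radians(-18),76,42)
for n in(1,):
    print(plan(p1,R1,p,R,20))
    # position errors along identical rows
E
```

```text
[ 581.49790902 -272.95686493  175.33620744] (4, array([0.035, 0.003, 0.65 ]), array([ 0.004, -0.001, -0.035]))
(20, array([ 0.043,  0.226, -0.   ]), array([-0.   ,  0.   , -0.899]))
```

```bash
python3 -m handwheel '[{"offset":[0.035,0.003,0.65],"twist":[0,0,-0.035]},{"offset":[0.035,0.003,0.65],"twist":[0,0,-0.035]},{"offset":[0.035,0.003,0.65],"twist":[0,0,-0.035]},{"offset":[0.035,0.003,0.65],"twist":[0,0,-0.035]},{"offset":[0,0,0],"twist":[0,0,0]}]'
python3 -m handwheel '[{"offset":[0,0,0],"twist":[0,0,0]},{"offset":[0,0,0],"twist":[0,0,0]},{"offset":[0,0,0],"twist":[0,0,0]},{"offset":[0,0,0],"twist":[0,0,0]},{"offset":[0,0,0],"twist":[0,0,0]}]' 0.3 20
cat > w2.py <<'E'
from h import *
from cell import arm
import sys
s=arm.get_state();m=(s["tcp_pos"]-mo)@Rm;g=(s["tcp_pos"]-19*s["orientation"][:,2]-mo)@Rm
y=s["orientation"].T@Rm;X=-Rm.T@s["orientation"][:,0]
print("t",s["t"],"q",s["qpos"].round(1),"grasp m",g.round(1),"r %.1f phi %.1f yaw %.1f"%(np.hypot(g[0],g[1]),np.degrees(np.arctan2(g[1],g[0])),np.degrees(np.arctan2(X[1],X[0]))),"Fm",(Rm.T@s["contact_force"]).round(1),"w",s["grip_width"],"tilt",(Rm.T@s["orientation"][:,2]).round(3))
for cam in("side","wrist"):
    c=arm.camera(cam)
    Q=((cloud(c)-mo)@Rm).reshape(-1,3);r=np.hypot(Q[:,0],Q[:,1])
    k=(r>58)&(r<97)&(Q[:,2]>45)&(Q[:,2]<54)&(c["color"].reshape(-1,3).min(1)>110);l=Q[k]
    if len(l)>20:
        print(cam,"lug deg",np.degrees(np.median(np.arctan2(l[:,1],l[:,0]))).round(1),len(l),rect(l))
    if len(sys.argv)>1: cv2.imwrite(f"pics/{sys.argv[1]}_{cam}.png",c["color"])
E
python3 w2.py
```

```text
t: 2.7
tcp_pos: [581.8, -269.9, 173.5]
orientation: [[-0.235, 0.859, 0.456], [0.972, 0.206, 0.112], [0.002, 0.469, -0.883]]
contact_force: [-0.5, 0.3, -0.4]
grip_width: 85.3
gripper_force: 0.0
t: 3.2
tcp_pos: [581.9, -272.2, 177.0]
orientation: [[-0.232, 0.857, 0.46], [0.973, 0.206, 0.108], [-0.002, 0.472, -0.882]]
contact_force: [0.6, -0.8, -0.9]
grip_width: 25.4
gripper_force: 0.0
t 3.2 q [-35.7  24.2 108.   38.7  34.7 -79. ] grasp m [  1.4 -75.3  43.2] r 75.3 phi -89.0 yaw -89.8 Fm [-0.  -0.9 -1. ] w 25.429028866071487 tilt [ 0.003 -0.    -1.   ]
wrist lug deg -89.6 2429 (array([  5.7, -75.3]), array([35.9, 39.8]), 22.25, 2429)
```

```bash
python3 -m handwheel '[{"offset":[0.0074,0.212,0],"twist":[0,0,-1]},{"offset":[0.0074,0.212,0],"twist":[0,0,-1]},{"offset":[0.0074,0.212,0],"twist":[0,0,-1]},{"offset":[0.0074,0.212,0],"twist":[0,0,-1]},{"offset":[0.0074,0.212,0],"twist":[0,0,-1]}]'
python3 w2.py
python3 -m handwheel '[{"offset":[0.0074,0.212,0],"twist":[0,0,-1]},{"offset":[0.0074,0.212,0],"twist":[0,0,-1]},{"offset":[0.0074,0.212,0],"twist":[0,0,-1]},{"offset":[0.0074,0.212,0],"twist":[0,0,-1]},{"offset":[0.0074,0.212,0],"twist":[0,0,-1]}]'
python3 w2.py
```

```text
t: 3.8
tcp_pos: [602.8, -262.4, 188.6]
orientation: [[-0.514, 0.725, 0.458], [0.842, 0.528, 0.108], [-0.164, 0.442, -0.882]]
contact_force: [-1.7, -1.6, -1.2]
grip_width: 25.5
gripper_force: 1.5
t 3.8 q [-33.6  24.1 106.1  36.4  35.4 -94.7] grasp m [ 26.7 -70.6  42.8] r 75.5 phi -69.3 yaw -69.6 Fm [-2.4 -1.2 -0.1] w 25.49493272925646 tilt [ 0.002 -0.    -1.   ]
side lug deg -74.2 37 (array([ 24.4, -86.7]), array([11.3, 12.3]), 14.38, 37)
wrist lug deg -73.3 2228 (array([ 22.3, -74.1]), array([12. , 39.2]), 15.43, 2228)
t: 4.4
tcp_pos: [619.3, -244.8, 199.2]
orientation: [[-0.73, 0.507, 0.459], [0.612, 0.783, 0.108], [-0.304, 0.36, -0.882]]
contact_force: [-1.4, -2.6, -1.5]
grip_width: 26.1
gripper_force: 1.5
t 4.4 q [ -31.2   23.6  105.1   34.6   35.5 -110.4] grasp m [ 49.4 -57.3  42.8] r 75.7 phi -49.2 yaw -49.8 Fm [-2.4 -2.2 -0.4] w 26.09645362919433 tilt [ 0.002 -0.    -1.   ]
side lug deg -54.0 36 (array([ 53.2, -72.4]), array([12.4, 11.1]), 37.18, 36)
wrist lug deg -53.2 2254 (array([ 46.4, -61.9]), array([11.9, 39.1]), 36.31, 2254)
```

```bash
python3 -m handwheel '[{"offset":[0.0074,0.212,0],"twist":[0,0,-1]},{"offset":[0.0074,0.212,0],"twist":[0,0,-1]},{"offset":[0.0074,0.212,0],"twist":[0,0,-1]},{"offset":[0.0074,0.212,0],"twist":[0,0,-1]},{"offset":[0.0074,0.212,0],"twist":[0,0,-1]}]'
python3 -m handwheel '[{"offset":[0.0074,0.212,0],"twist":[0,0,-1]},{"offset":[0.0074,0.212,0],"twist":[0,0,-1]},{"offset":[0.0074,0.212,0],"twist":[0,0,-1]},{"offset":[0.0074,0.212,0],"twist":[0,0,-1]}]'
python3 w2.py w3; python3 - <<'E'
from h import *
from cell import arm
s=arm.get_state();R=s["orientation"];g=(s["tcp_pos"]-19*R[:,2]-mo)@Rm
for ph in(-10,-6,-2,2,4):
    t=np.array([76*np.cos(np.radians(ph)),76*np.sin(np.radians(ph)),42]);print(ph,(R.T@Rm@(t-g)/25).round(3))
E
```

```text
t: 5.0
tcp_pos: [629.0, -221.6, 207.1]
orientation: [[-0.859, 0.228, 0.458], [0.309, 0.945, 0.108], [-0.408, 0.235, -0.882]]
contact_force: [-2.0, -2.0, -1.3]
grip_width: 25.6
gripper_force: 1.4
t: 5.4
tcp_pos: [631.1, -200.8, 210.7]
orientation: [[-0.889, -0.017, 0.458], [0.036, 0.993, 0.108], [-0.457, 0.113, -0.882]]
contact_force: [-2.0, -3.0, -1.2]
grip_width: 25.6
gripper_force: 1.3
t 5.4 q [ -26.6   21.9  105.9   32.4   34.3 -140.2] grasp m [ 73.9 -17.2  42.8] r 75.8 phi -13.1 yaw -13.9 Fm [-2.9 -2.5  0.2] w 25.61208789752677 tilt [ 0.002  0.    -1.   ]
wrist lug deg -17.1 2271 (array([ 74. , -22.7]), array([12. , 39.2]), 73.14, 2271)
-10 [0.014 0.146 0.036]
-6 [0.036 0.357 0.036]
-2 [0.073 0.566 0.037]
2 [0.124 0.772 0.037]
4 [0.155 0.874 0.037]
```

```bash
python3 -m handwheel '[{"offset":[0.015,0.2,0],"twist":[0,0,0]},{"offset":[0.025,0.2,0],"twist":[0,0,0]},{"offset":[0.035,0.2,0],"twist":[0,0,0]},{"offset":[0.04,0.17,0],"twist":[0,0,0]},{"offset":[0,0,0],"twist":[0,0,0]}]'
python3 w2.py w4
```

```text
t: 6.0
tcp_pos: [629.2, -181.0, 212.7]
orientation: [[-0.888, -0.018, 0.46], [0.036, 0.993, 0.108], [-0.459, 0.113, -0.881]]
contact_force: [2.0, -1.1, 0.6]
grip_width: 25.9
gripper_force: 1.2
t 6.0 q [ -24.8   21.   107.2   32.1   33.2 -138.5] grasp m [77.1  2.5 43.3] r 77.2 phi 1.9 yaw -13.8 Fm [ 1.8 -1.5 -0.3] w 25.86180644043882 tilt [ 0.003 -0.    -1.   ]
wrist lug deg -0.4 2315 (array([77.4, -0.8]), array([12.3, 39.1]), 89.54, 2315)
```

View pics/w4_wrist.png

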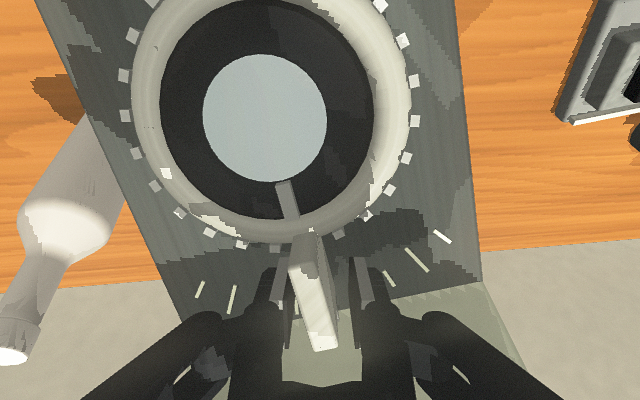

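The lug, from about (300,240) to (320,345), is in line with the pointer rib at (287,200), and the cloud gives -0.4°. Now open the fingers and retreat along the lens axis.

```bash
python3 -m handwheel '[{"offset":[0,0,0],"twist":[0,0,0]},{"offset":[0,0,0],"twist":[0,0,0]},{"offset":[0,0,0],"twist":[0,0,0]},{"offset":[0,0,0],"twist":[0,0,0]}]' 0.6
python3 -m handwheel '[{"offset":[0.2,0,-0.8],"twist":[0,0,0]},{"offset":[0.2,0,-0.8],"twist":[0,0,0]},{"offset":[0.2,0,-0.8],"twist":[0,0,0]},{"offset":[0.2,0,-0.8],"twist":[0,0,0]},{"offset":[0.2,0,-0.8],"twist":[0,0,0]}]'
python3 w2.py w5
python3 - <<'E'
from h import *
from cell import arm
s=arm.get_state();c=arm.camera("scene");P=cloud(c)
for n,(u,v) in dict(sq=(310,283),rd=(319,309),bar=(327,335)).items():
    q=P[v-14:v+14,u-14:u+14].reshape(-1,3);q=q[(q[:,2]>54)&(q[:,2]<66)];print(n,rect(q),np.median(q[:,2]))
R=np.array([[0,1,0],[1,0,0],[0,0,-1.]]).T@np.eye(3)
print(plan(np.array([535,-20,300.]),R,s["tcp_pos"],s["orientation"],16),s["tcp_pos"])
E
```

```text
t: 6.5
tcp_pos: [628.5, -181.2, 211.7]
orientation: [[-0.889, -0.018, 0.458], [0.036, 0.993, 0.109], [-0.457, 0.113, -0.882]]
contact_force: [-0.1, 0.2, -0.5]
grip_width: 51.1
gripper_force: 0.0
t: 7.0
tcp_pos: [559.9, -191.3, 289.1]
orientation: [[-0.889, -0.018, 0.458], [0.036, 0.993, 0.109], [-0.457, 0.113, -0.882]]
contact_force: [-0.8, -0.2, 0.1]
grip_width: 51.3
gripper_force: 0.0
t 7.0 q [ -29.4   10.1  110.3   28.6   41.9 -137.5] grasp m [ 51.4   8.4 143.5] r 52.1 phi 9.3 yaw -13.8 Fm [-0.7  0.   0.5] w 51.32607315430173 tilt [ 0.002  0.001 -1.   ]
side lug deg -0.7 111 (array([77.5,  0. ]), array([12.3, 38.3]), 89.08, 111)
wrist lug deg -0.7 763 (array([77.4, -1.1]), array([39.1, 11.6]), 0.03, 763)
sq (array([620.3, 133.5]), array([35.7, 37.8]), 11.3, 189) 58.38730232178182
rd (array([606.8, 203.7]), array([40.1, 40.8]), 22.01, 219) 58.46548306169484
bar (array([593.9, 275.3]), array([19.3, 56.7]), 10.13, 198) 58.64886280165115
(16, array([ 0.367,  0.307, -0.074]), array([0.416, 0.257, 1.367])) [ 560.42503814 -191.96313967  290.78919829]
```

```bash
cat > k.py <<'E'
from h import *
from cell import arm
import sys
x,y,z,n=map(float,sys.argv[1:5]);s=arm.get_state()
print(s["t"],s["tcp_pos"].round(1),s["qpos"].round(1),plan(np.array([x,y,z]),np.diag([-1,1,-1.]),s["tcp_pos"],s["orientation"],int(n)))
E
python3 k.py 606.7 204.2 200 19
```

```text
7.15 [ 560.7 -191.8  289.7] [ -29.4   10.1  110.3   28.7   41.7 -137.5] (19, array([-0.038,  0.821,  0.258]), array([ 0.086,  0.361, -0.007]))
```

```bash
python3 -m handwheel '[{"offset":[-0.04,0.82,0.26],"twist":[0.086,0.36,-0.007]},{"offset":[-0.04,0.82,0.26],"twist":[0.086,0.36,-0.007]},{"offset":[-0.04,0.82,0.26],"twist":[0.086,0.36,-0.007]},{"offset":[-0.04,0.82,0.26],"twist":[0.086,0.36,-0.007]},{"offset":[-0.04,0.82,0.26],"twist":[0.086,0.36,-0.007]}]' 0
python3 -m handwheel '[{"offset":[-0.04,0.82,0.26],"twist":[0.086,0.36,-0.007]},{"offset":[-0.04,0.82,0.26],"twist":[0.086,0.36,-0.007]},{"offset":[-0.04,0.82,0.26],"twist":[0.086,0.36,-0.007]},{"offset":[-0.04,0.82,0.26],"twist":[0.086,0.36,-0.007]},{"offset":[-0.04,0.82,0.26],"twist":[0.086,0.36,-0.007]}]'
python3 -m handwheel '[{"offset":[-0.04,0.82,0.26],"twist":[0.086,0.36,-0.007]},{"offset":[-0.04,0.82,0.26],"twist":[0.086,0.36,-0.007]},{"offset":[-0.04,0.82,0.26],"twist":[0.086,0.36,-0.007]},{"offset":[-0.04,0.82,0.26],"twist":[0.086,0.36,-0.007]},{"offset":[0,0,0],"twist":[0,0,0]}]'
python3 k.py 606.7 204.2 120 6
python3 - <<'E'
from cell import arm
import cv2
cv2.imwrite("pics/w6.png",arm.camera("wrist")["color"])
E
```

```text
t: 7.65
tcp_pos: [577.5, -85.2, 270.6]
orientation: [[-0.94, -0.009, 0.342], [0.021, 0.996, 0.082], [-0.342, 0.085, -0.936]]
contact_force: [0.0, -0.7, 0.1]
grip_width: -0.0
gripper_force: 0.0
t: 8.15
tcp_pos: [591.2, 19.5, 248.4]
orientation: [[-0.975, -0.003, 0.222], [0.009, 0.998, 0.054], [-0.222, 0.055, -0.974]]
contact_force: [0.8, -1.0, 0.5]
grip_width: -0.2
gripper_force: 0.0
t: 8.65
tcp_pos: [599.9, 103.7, 226.8]
orientation: [[-0.992, -0.003, 0.123], [0.001, 1.0, 0.031], [-0.123, 0.031, -0.992]]
contact_force: [-0.4, 0.7, -0.8]
grip_width: -0.1
gripper_force: 0.0
8.65 [599.9 103.7 226.8] [  8.3  20.2 100.7   1.   51.9 -82.3] (6, array([0.006, 0.657, 0.726]), array([0.075, 0.294, 0.002]))
```

View pics/w6.png

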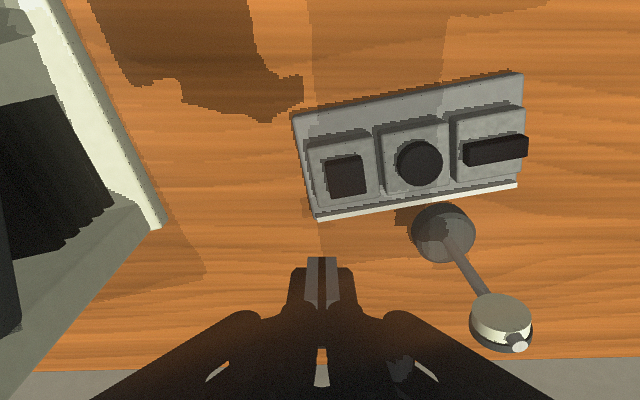

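The view shows square (346,175), round (419,163) and bar (495,150) keys, with the gauge stand behind them at (443,233) to (500,320), clear of the path.

```bash
python3 -m handwheel '[{"offset":[0.006,0.657,0.7],"twist":[0.075,0.294,0]},{"offset":[0.006,0.657,0.7],"twist":[0.075,0.294,0]},{"offset":[0.006,0.657,0.7],"twist":[0.075,0.294,0]},{"offset":[0.006,0.657,0.7],"twist":[0.075,0.294,0]},{"offset":[0.006,0.657,0.7],"twist":[0.075,0.294,0]}]' 
python3 -m handwheel '[{"offset":[0.006,0.657,0.7],"twist":[0.075,0.294,0]},{"offset":[0,0,0],"twist":[0,0,0]},{"offset":[0,0,0],"twist":[0,0,0]}]'
python3 k.py 606.7 204.2 70 2
```

```text
t: 9.2
tcp_pos: [606.5, 184.9, 142.3]
orientation: [[-1.0, 0.002, 0.022], [0.003, 1.0, 0.005], [-0.022, 0.005, -1.0]]
contact_force: [0.5, 0.8, -0.3]
grip_width: 0.2
gripper_force: 0.0
t: 9.5
tcp_pos: [606.5, 200.9, 125.4]
orientation: [[-1.0, 0.002, 0.002], [0.002, 1.0, -0.001], [-0.002, -0.001, -1.0]]
contact_force: [-0.7, -0.0, 1.1]
grip_width: -0.1
gripper_force: 0.0
9.5 [606.5 200.9 125.4] [ 17.3  32.7  95.3  -0.1  51.9 -72.6] (2, array([-0.003,  0.067,  1.107]), array([-0.005,  0.012, -0.012]))
```

```bash
python3 -m handwheel '[{"offset":[0,0.045,0.74],"twist":[0,0,0]},{"offset":[0,0.045,0.74],"twist":[0,0,0]},{"offset":[0,0.045,0.74],"twist":[0,0,0]},{"offset":[0,0,0],"twist":[0,0,0]},{"offset":[0,0,0],"twist":[0,0,0]}]' 
python3 -m handwheel '[{"offset":[0,0,0.2],"twist":[0,0,0]},{"offset":[0,0,0.2],"twist":[0,0,0]},{"offset":[0,0,0.2],"twist":[0,0,0]},{"offset":[0,0,0.1],"twist":[0,0,0]},{"offset":[0,0,0],"twist":[0,0,0]}]'
```

```text
t: 10.0
tcp_pos: [607.3, 204.1, 71.4]
orientation: [[-1.0, 0.003, 0.003], [0.003, 1.0, -0.0], [-0.003, -0.0, -1.0]]
contact_force: [-0.2, -0.9, 0.6]
grip_width: -0.2
gripper_force: 0.0
t: 10.5
tcp_pos: [607.4, 204.9, 53.0]
orientation: [[-1.0, 0.002, 0.003], [0.002, 1.0, -0.0], [-0.003, -0.0, -1.0]]
contact_force: [0.8, -1.3, 3.3]
grip_width: 0.2
gripper_force: 1.8
```

```bash
python3 -m handwheel '[{"offset":[0,0,0.08],"twist":[0,0,0]},{"offset":[0,0,0],"twist":[0,0,0]},{"offset":[0,0,0],"twist":[0,0,0]}]' 
python3 -m handwheel '[{"offset":[0,0,0.04],"twist":[0,0,0]},{"offset":[0,0,0],"twist":[0,0,0]},{"offset":[0,0,0],"twist":[0,0,0]}]'
```

```text
t: 10.8
tcp_pos: [607.4, 205.0, 52.1]
orientation: [[-1.0, 0.002, 0.003], [0.002, 1.0, -0.0], [-0.003, -0.0, -1.0]]
contact_force: [-1.5, -1.8, 8.8]
grip_width: 0.1
gripper_force: 4.8
t: 11.1
tcp_pos: [607.5, 205.0, 52.0]
orientation: [[-1.0, 0.002, 0.004], [0.002, 1.0, -0.0], [-0.004, -0.0, -1.0]]
contact_force: [-3.0, -2.6, 17.9]
grip_width: 0.3
gripper_force: 8.6
```

The round key is at its stop (force rose to 18 N). Lift, then move to the bar key.

```bash
python3 -m handwheel '[{"offset":[0,0,-0.5],"twist":[0,0,0]},{"offset":[0,0,-0.5],"twist":[0,0,0]},{"offset":[0,0,-0.2],"twist":[0,0,0]},{"offset":[0,0,0],"twist":[0,0,0]}]' 
python3 -m handwheel '[{"offset":[0.18,0.93,0],"twist":[0,0,0]},{"offset":[0.18,0.93,0],"twist":[0,0,0]},{"offset":[0.18,0.93,0],"twist":[0,0,0]},{"offset":[0,0,0],"twist":[0,0,0]},{"offset":[0,0,0],"twist":[0,0,0]}]'
python3 k.py 594 274.8 70 1
```

```text
t: 11.5
tcp_pos: [607.3, 205.1, 80.9]
orientation: [[-1.0, 0.002, 0.004], [0.002, 1.0, 0.0], [-0.004, 0.0, -1.0]]
contact_force: [-0.3, -0.8, 0.1]
grip_width: -0.0
gripper_force: 0.0
t: 12.0
tcp_pos: [592.9, 274.8, 79.3]
orientation: [[-1.0, 0.001, 0.001], [0.001, 1.0, -0.001], [-0.001, -0.001, -1.0]]
contact_force: [0.6, 0.1, 0.2]
grip_width: 0.3
gripper_force: 0.0
12.0 [592.9 274.8  79.3] [ 23.9  37.4  94.2  -0.1  48.4 -66. ] (1, array([-0.042,  0.001,  0.371]), array([-0.013,  0.021, -0.009]))
```

Down 29 mm in total onto the bar key.

```bash
python3 -m handwheel '[{"offset":[-0.03,0,0.4],"twist":[0,0,0]},{"offset":[0,0,0.2],"twist":[0,0,0]},{"offset":[0,0,0.2],"twist":[0,0,0]},{"offset":[0,0,0.2],"twist":[0,0,0]},{"offset":[0,0,0.1],"twist":[0,0,0]}]' 
python3 -m handwheel '[{"offset":[0,0,0.05],"twist":[0,0,0]},{"offset":[0,0,0],"twist":[0,0,0]},{"offset":[0,0,0],"twist":[0,0,0]}]'
```

```text
t: 12.5
tcp_pos: [594.2, 274.0, 52.0]
orientation: [[-1.0, 0.002, 0.002], [0.002, 1.0, -0.001], [-0.002, -0.001, -1.0]]
contact_force: [-2.1, -3.6, 17.4]
grip_width: -0.1
gripper_force: 10.1
t: 12.8
tcp_pos: [594.2, 274.0, 52.0]
orientation: [[-1.0, 0.002, 0.002], [0.002, 1.0, -0.001], [-0.002, -0.001, -1.0]]
contact_force: [-3.0, -4.0, 10.1]
grip_width: -0.1
gripper_force: 4.8
```

The bar key is at its stop. Lift and move to the square key.

```bash
python3 -m handwheel '[{"offset":[0,0,-0.5],"twist":[0,0,0]},{"offset":[0,0,-0.5],"twist":[0,0,0]},{"offset":[0,0,-0.3],"twist":[0,0,0]},{"offset":[0,0,0],"twist":[0,0,0]}]' 
python3 -m handwheel '[{"offset":[-0.21,-0.94,0],"twist":[0,0,0]},{"offset":[-0.21,-0.94,0],"twist":[0,0,0]},{"offset":[-0.21,-0.94,0],"twist":[0,0,0]},{"offset":[-0.21,-0.94,0],"twist":[0,0,0]},{"offset":[-0.21,-0.94,0],"twist":[0,0,0]}]'
python3 -m handwheel '[{"offset":[0,-0.94,0],"twist":[0,0,0]},{"offset":[0,0,0],"twist":[0,0,0]},{"offset":[0,0,0],"twist":[0,0,0]}]'
python3 k.py 620.2 133.8 70 1
```

```text
t: 13.2
tcp_pos: [595.3, 275.2, 85.5]
orientation: [[-1.0, 0.002, 0.005], [0.002, 1.0, 0.001], [-0.005, 0.001, -1.0]]
contact_force: [-1.3, -0.3, 0.1]
grip_width: 0.1
gripper_force: 0.0
t: 13.7
tcp_pos: [620.2, 156.3, 83.5]
orientation: [[-1.0, 0.002, 0.002], [0.002, 1.0, -0.0], [-0.002, -0.0, -1.0]]
contact_force: [0.8, 0.7, -0.9]
grip_width: -0.1
gripper_force: 0.0
t: 14.0
tcp_pos: [620.1, 133.5, 83.6]
orientation: [[-1.0, 0.003, 0.002], [0.003, 1.0, -0.0], [-0.002, -0.0, -1.0]]
contact_force: [0.8, -0.5, 0.0]
grip_width: -0.0
gripper_force: 0.0
14.0 [620.1 133.5  83.6] [ 11.1  35.7  96.8  -0.   47.3 -78.7] (1, array([-0.002,  0.013,  0.542]), array([-0.001,  0.03 , -0.046]))
```

```bash
python3 -m handwheel '[{"offset":[0,0,0.5],"twist":[0,0,0]},{"offset":[0,0,0.25],"twist":[0,0,0]},{"offset":[0,0,0.2],"twist":[0,0,0]},{"offset":[0,0,0.2],"twist":[0,0,0]},{"offset":[0,0,0.15],"twist":[0,0,0]}]' 
python3 -m handwheel '[{"offset":[0,0,0],"twist":[0,0,0]},{"offset":[0,0,0],"twist":[0,0,0]}]'
```

```text
t: 14.5
tcp_pos: [620.0, 134.3, 51.7]
orientation: [[-1.0, 0.002, 0.001], [0.002, 1.0, 0.0], [-0.001, 0.0, -1.0]]
contact_force: [-16.0, 0.7, 43.4]
grip_width: -0.0
gripper_force: 21.5
t: 14.7
tcp_pos: [619.9, 134.2, 52.0]
orientation: [[-1.0, 0.002, 0.002], [0.002, 1.0, 0.0], [-0.002, 0.0, -1.0]]
contact_force: [-4.6, 1.8, 9.8]
grip_width: -0.2
gripper_force: 5.0
```

```bash
python3 -m handwheel '[{"offset":[0,0,-0.5],"twist":[0,0,0]},{"offset":[0,0,-0.8],"twist":[0,0,0]},{"offset":[0,0,-1],"twist":[0,0,0]},{"offset":[0,0,-1],"twist":[0,0,0]},{"offset":[0,0,0],"twist":[0,0,0]}]' 
python3 -m handwheel '[{"offset":[0,0,0],"twist":[0,0,0]},{"offset":[0,0,0],"twist":[0,0,0]},{"offset":[0,0,0],"twist":[0,0,0]}]' 
python3 w2.py fin; python3 - <<'E'
from h import *
from cell import arm
P=cloud(arm.camera("scene"))
for n,(u,v) in dict(rd=(319,309),bar=(327,335),sq=(310,283)).items():
    q=P[v-14:v+14,u-14:u+14].reshape(-1,3);q=q[(q[:,2]>48)&(q[:,2]<66)];print(n,len(q),np.median(q[:,2]) if len(q) else 0)
d=pickle.load(open("d0.pkl","rb"));a=cloud(d["side"]);b=cloud(arm.camera("side"))
for n,(u0,u1,v0,v1) in dict(bottle=(412,460,235,320),vee=(275,320,285,335)).items():
    print(n,np.nanmedian(abs(a-b)[v0:v1,u0:u1],axis=(0,1)).round(1))
q=P[320:358,262:295].reshape(-1,3);q=q[(q[:,2]>8)];print("gauge",rect(q))
E
```

```text
t: 15.2
tcp_pos: [622.8, 134.1, 137.9]
orientation: [[-1.0, 0.002, 0.009], [0.002, 1.0, 0.001], [-0.009, 0.001, -1.0]]
contact_force: [-0.2, 0.6, 0.6]
grip_width: -0.3
gripper_force: 0.0
t: 15.5
tcp_pos: [619.3, 133.4, 132.5]
orientation: [[-1.0, 0.002, 0.0], [0.002, 1.0, -0.001], [-0.0, -0.001, -1.0]]
contact_force: [-0.5, 0.1, 0.2]
grip_width: -0.7
gripper_force: 0.0
t 15.5 q [ 11.1  31.8  95.8  -0.1  52.4 -78.7] grasp m [103.8 310.9 -59.1] r 327.7 phi 71.5 yaw -15.1 Fm [-0.4  0.3  0.4] w -0.6501610595584809 tilt [-0.469 -0.001 -0.883]
side lug deg -0.5 113 (array([77.4,  0.1]), array([13.1, 38.2]), 89.03, 113)
rd 239 58.550069170037204
bar 218 58.54421452773556
sq 214 58.44940565638524
bottle [0.8 0.5 1. ]
vee [0.4 0.7 1.1]
gauge (array([708.5, 258.2]), array([69. , 68.1]), 12.13, 777)
```

All keys are up, the collar is at -0.5°, and the bystanders have not moved.

```bash
python3 -c "
from cell import arm
print(arm.job_done())"
```

```text
the job is handed in; nothing more can be done
None
```

I turned the collar to within about 0.5° of its mark, pressed the round, bar and square keys in that order (each to its stop, all up again), measured no movement of the bottle, vee block or gauge stand, and handed the job in at about 16 s; the call returned no verdict.

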